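# Change the polishing drums and start the finishing bench

## Task

Take the worn grey drum off its arbor and put it in the blue bin, and fit every new drum lying on the bench fully down on the square arbor of the station of its own colour, turned so that its pin hole lies over the station's, and lock each with a red-handled pin pushed fully home through both holes (a spare pin or an empty station is left as it is). Only when all that is done, throw the drive lever fully over to on, leaving the moccasin, tin, jar and brush where they are.

Things in the scene. Friction and masses are not known exactly. Their poses are not given: they have to be found in the camera images.
- drum_black: black drum, 0.25 to 0.5 kg, may be absent (None); starts upright on the bench. Aluminium plate 108 x 64 x 10 mm, reaching 36 mm to -x and 72 mm to +x; on it a black felt ring, 76 mm across, up to z = 30 mm; then a square hub 44 x 44 mm, sides along x and y, up to z = 56 mm. Square through bore 25.5 mm. Origin: bore axis at the underside; z up, x towards the pin hole
- drum_black_hole (a point): centre of the round pin hole (15.5 mm wide, right through the 10 mm plate) of the black drum, at the plate's underside, 58 mm along x from the bore's axis
- station_black: black station, fixed: black base plate 150 x 96 x 24 mm (55 mm to -x, 95 mm to +x) with an upright square steel arbor 24 mm wide that ends 90 mm above the bench (its top 6 mm taper to 16 mm). Origin: arbor axis at bench level; z up; arbor sides along x and y; x points to the pin hole. A drum that is fully down has its origin 24 mm above this one
- station_black_hole (a point): centre of the mouth of the round pin hole (14 mm wide, 24 mm deep) in the top of the black base plate, ringed with brass, 58 mm along x from the arbor's axis
- drum_brown: brown drum, 0.25 to 0.5 kg, may be absent (None); starts upright on the bench. Aluminium plate 108 x 64 x 10 mm, reaching 36 mm to -x and 72 mm to +x; on it a brown felt ring, 76 mm across, up to z = 30 mm; then a square hub 44 x 44 mm, sides along x and y, up to z = 56 mm. Square through bore 25.5 mm. Origin: bore axis at the underside; z up, x towards the pin hole
- drum_brown_hole (a point): centre of the round pin hole (15.5 mm wide, right through the 10 mm plate) of the brown drum, at the plate's underside, 58 mm along x from the bore's axis
- station_brown: brown station, fixed: brown base plate 150 x 96 x 24 mm (55 mm to -x, 95 mm to +x) with an upright square steel arbor 24 mm wide that ends 90 mm above the bench (its top 6 mm taper to 16 mm). Origin: arbor axis at bench level; z up; arbor sides along x and y; x points to the pin hole. A drum that is fully down has its origin 24 mm above this one
- station_brown_hole (a point): centre of the mouth of the round pin hole (14 mm wide, 24 mm deep) in the top of the brown base plate, ringed with brass, 58 mm along x from the arbor's axis
- drum_cream: cream drum, 0.25 to 0.5 kg, may be absent (None); starts upright on the bench. Aluminium plate 108 x 64 x 10 mm, reaching 36 mm to -x and 72 mm to +x; on it a cream felt ring, 76 mm across, up to z = 30 mm; then a square hub 44 x 44 mm, sides along x and y, up to z = 56 mm. Square through bore 25.5 mm. Origin: bore axis at the underside; z up, x towards the pin hole
- drum_cream_hole (a point): centre of the round pin hole (15.5 mm wide, right through the 10 mm plate) of the cream drum, at the plate's underside, 58 mm along x from the bore's axis
- station_cream: cream station, fixed: cream base plate 150 x 96 x 24 mm (55 mm to -x, 95 mm to +x) with an upright square steel arbor 24 mm wide that ends 90 mm above the bench (its top 6 mm taper to 16 mm). Origin: arbor axis at bench level; z up; arbor sides along x and y; x points to the pin hole. A drum that is fully down has its origin 24 mm above this one
- station_cream_hole (a point): centre of the mouth of the round pin hole (14 mm wide, 24 mm deep) in the top of the cream base plate, ringed with brass, 58 mm along x from the arbor's axis
- drum_worn: worn grey polishing drum, same shape and sizes as the other drums, 0.35 kg; starts fully down on the brown station's arbor, x along the station's x, with no pin in it. Origin and axes as for the others
- pin0: locking pin, loose, 72 mm long, 0.1 kg, upright in the pin rack; all three pins are alike. Steel shank 12 mm in diameter and 30 mm long, whose lowest 8 mm taper to 5 mm; steel collar 30 mm across and 4 mm thick above it; then a red round grip 24 mm in diameter and 38 mm long. Origin: bottom of the tip; z up along the pin
- pin1: locking pin, loose, 72 mm long, 0.1 kg, upright in the pin rack; all three pins are alike. Steel shank 12 mm in diameter and 30 mm long, whose lowest 8 mm taper to 5 mm; steel collar 30 mm across and 4 mm thick above it; then a red round grip 24 mm in diameter and 38 mm long. Origin: bottom of the tip; z up along the pin
- pin2: locking pin, loose, 72 mm long, 0.1 kg, upright in the pin rack; all three pins are alike. Steel shank 12 mm in diameter and 30 mm long, whose lowest 8 mm taper to 5 mm; steel collar 30 mm across and 4 mm thick above it; then a red round grip 24 mm in diameter and 38 mm long. Origin: bottom of the tip; z up along the pin
- pin_rack: wooden block 60 x 165 x 34 mm, fixed, holding the three pins upright in 14 mm holes 55 mm apart along its y; their collars rest on its top. Origin: centre of the underside; its long side is y
- bin: blue open scrap bin 200 x 200 x 60 mm with 5 mm walls and floor, fixed. Origin: centre of the underside
- lever (a joint): the drive lever's angle in rad: 0 = off, leaning towards the robot; 1.0 = fully on, leaning away from it. It stays where it is left; pushing its tip takes about 1 N
- lever_tip (a point): centre of the red ball (26 mm) at the tip of the drive lever, a steel stick 10 mm thick and 90 mm long that turns about a y axis 22 mm above the bench, on a fixed grey block 70 x 50 x 25 mm; 101 mm high when off or fully on. The point turns with the lever: its y axis is the lever's axis, and its yaw is the direction in which it is thrown, 86 mm from off to on
- moccasin: tan moccasin 250 mm long, lying on the bench; a bystander. Origin: centre of its sole
- polish_tin: flat round dark tin with a pale lid, 80 mm across, 32 mm high; a bystander. Origin: centre of its underside
- wax_jar: squat yellow jar with a red cap, 70 mm across, 60 mm high; a bystander. Origin: centre of its underside
- brush: brush lying on the bench; a bystander
Not all that is in view belongs to the job. Leave any green look-alike of the drum_cream alone. Leave any purple look-alike of the drum_worn alone.

How it is judged:
By the outcome, as a careful person would: the job done as asked, in the order asked, and still so for the second after the job is handed in, with the robot touching nothing.
Of drum_black, drum_brown, drum_cream only 2 to 3 are there at a start; the rules pass over those that are not, and their reading is None.
At some moment in a run one of drum_black, drum_brown, drum_cream may be knocked a few centimetres aside while the robot is not near it.
It also fails if it takes over 210 s, if anything falls off the work surface, if the arm or the gripper's body presses on something with over 40 N, if the wrist force passes 120 N, or if a joint passes its speed limit or range.

## Robot

A 6-joint arm with a two-finger parallel gripper is mounted at the origin on the work surface. World frame = base frame: x ahead of the robot, y to its left, z up, the work surface at z = 0. Lengths are in m, angles in rad, forces in N, time in s.
With the tool pointing down it reaches from about 0.3 to 0.75 m from the base axis. Payload 8.5 kg.
Tool frame: the origin (TCP) lies between the finger pads; the fingertips stand 17 mm ahead of it and the grasp point (between the pads) lies 2 mm behind it; z points along the fingers, y is the direction in which the jaws open and shut (so a half turn about z gives the same grasp; the last joint's range is limited). The gripper opens to 88 mm and grips with 3 to 60 N. Pads are 18 mm wide; open, the fingers measure 123 mm over their backs; the gripper's body (75 mm by 187 mm) begins 45 mm behind the grasp point.
Start: joints at [0.984, 0.381, 1.297, -0, 1.464, -0.215], TCP at [0.2, 0.512, 0.224] pointing down, gripper open.
Joint ranges: [-3.11, 3.11], [-0.89, 2.33], [0.22, 2.48], [-1.42, 4.56], [0.17, 2.85], [-2.88, 2.88]. Speed limits (rad/s): [2.39, 2.39, 3.14, 3.14, 3.14, 3.14].

## Interface

Orientations are given as a unit quaternion [w, x, y, z].
In Python, from station import bot, vision, spotter gives the robot as it stands. The module is installed in compiled form; this text tells all that it offers. Calls block until the motion is done:
- bot.reach(position, orientation): joint-space move of the TCP to a pose.
- bot.move_l(position, ori=None, velocity=0.15, contact_N=None): straight line of the TCP; ori=None keeps the orientation; velocity is the mean speed in m/s. With contact_N (N) it stops when the force on the tool has changed by that much, and returns True; else False.
- bot.goto_joints(angles): joint-space move.
- bot.open_gripper() and bot.clamp(force=None): open the fingers fully, or close them until they stop; force is the grip in N (None keeps the last).
- bot.wait(seconds).
- bot.ik(position, orientation): joint angles nearest the present ones, or None.
- bot.get_state(): the state.
- vision.snapshot(name): name is "side" or "top" or "wrist"; returns a dict with "image" (420x560x3 uint8, red, green, blue), "fx", "fy", "cx", "cy" (pixels), "R" (3x3) and "t" (3): a world point X has camera coordinates R X + t; the wrist camera has in their place "tool_from_camera" (4x4, takes a point from camera to tool coordinates, whose origin is the TCP and whose axes are the flange's). Camera axes: x right, y down, z forward; pixel columns grow to the right and rows downward; lengths in m; the calibration is good to about 2 mm. The wrist camera is an equidistant fisheye: a pixel r from the principal point sees the ray r / f radians off the axis. A picture is of the moment at which its call begins: read the wrist's pose just before it. There is no depth.
A pose or a line that the arm cannot do raises bot.Unreachable and nothing moves.
- bot.finish_job(): hands the job in, once; it reports no verdict.
Trained networks look in the newest picture that a camera, given by its name, has taken for a name from the list of things; names that differ only in an ending like _2 or _b are one class to them, and where a whole thing is asked for, a point or a joint stands for the part that bears it (a point fixed in the world has none). Each returns a list of dicts, best first, with "score" (0 to 1); they miss things now and then, are a little off and sometimes report something else, mostly with a low value. They report only what shows in the picture. A call takes as long as a camera call. They do not tell look-alikes from the thing itself.
- spotter.masks_of(camera, query): "mask" (420x560 bool, what is visible of it) and "rect" ([left, top, right, bottom] in pixels, round what is visible of it).
- spotter.spot_point(camera, query): "location" ([column, row] in pixels: a listed point, or the origin of a listed thing).
The state is a dict: "time_s": time; "q": joint angles; "qd": joint speeds; "effort": joint torques, N m; "position": TCP position; "ee_rot": TCP orientation; "contact_force": force on the tool from outside, world axes, zero at the start; "torque": the same for the moment, N m; "opening": opening from 0.0 (shut) to 1.0 (fully open).
Only numpy, scipy, OpenCV 4.12 (cv2) and the standard library are available. Lean on these libraries where they do the work, as an engineer would, in place of code of your own. Each camera call takes 0.05 s, during which the arm holds its last target. There are 200 camera calls.

## Working session

There is one attempt and no reset: what is moved stays moved. The work goes in short steps, each a Python script; the robot and the scene stay as the last script left them, time stands still between calls to the robot, and variables do not carry over. Pictures are saved under pics/ and viewed, about 12 in all and at most 16, crops included, and the job is handed in when it is done.

```bash
mkdir -p pics; ls
python3 - <<'E'
from station import bot, vision, spotter
import cv2, numpy as np
s=bot.get_state(); print(s)
for c in ("top","side","wrist"):
    d=vision.snapshot(c); cv2.imwrite(f"pics/{c}0.png",d["image"][:,:,::-1])
    print(c,{k:(np.round(v,4).tolist() if not np.isscalar(v) else v) for k,v in d.items() if k!="image"})
E
```

```text
pics
{'time_s': 0.0, 'q': array([ 9.83700934e-01,  3.81176745e-01,  1.29823540e+00, -1.61865866e-05,
        1.46361296e+00, -2.15330621e-01]), 'qd': array([-5.43392568e-04, -3.85542055e-04, -2.59998379e-05,  7.51207264e-04,
       -8.75906028e-05, -2.18382537e-03]), 'effort': array([ 3.06844722e-04, -4.37936711e+01, -2.24558204e+01,  7.13476189e-02,
        3.52196221e-02, -1.07875667e-04]), 'position': array([0.19964523, 0.51216448, 0.22375668]), 'ee_rot': array([-2.72305389e-04,  1.84812887e-01,  9.82773465e-01, -6.62493969e-04]), 'contact_force': array([ 0.86597877, -0.64579429,  0.56661731]), 'torque': array([0.00089954, 0.00579824, 0.04099295]), 'opening': 0.9994941185939129}
top {'fx': 449.363403882656, 'fy': 449.363403882656, 'cx': 286.25628307909426, 'cy': 206.78905997386707, 'R': [[0.0039, -1.0, -0.0084], [-0.9844, -0.0023, -0.1762], [0.1762, 0.009, -0.9843]], 't': [-0.043, 0.532, 1.6718]}
side {'fx': 491.2946812851541, 'fy': 491.2946812851541, 'cx': 286.76795828593987, 'cy': 207.46469695065463, 'R': [[0.8703, -0.4925, 0.0041], [-0.3332, -0.5949, -0.7315], [0.3627, 0.6352, -0.6818]], 't': [-0.4359, 0.2058, 1.4024]}
wrist {'fx': 325.19226210127806, 'fy': 325.19226210127806, 'cx': 279.7873146467389, 'cy': 207.20599042504168, 'tool_from_camera': [[0.0, -0.9641, -0.2657, 0.067], [1.0, 0.0002, -0.0005, 0.0005], [0.0006, -0.2657, 0.9641, -0.1589], [0.0, 0.0, 0.0, 1.0]]}
```

View pics/top0.png

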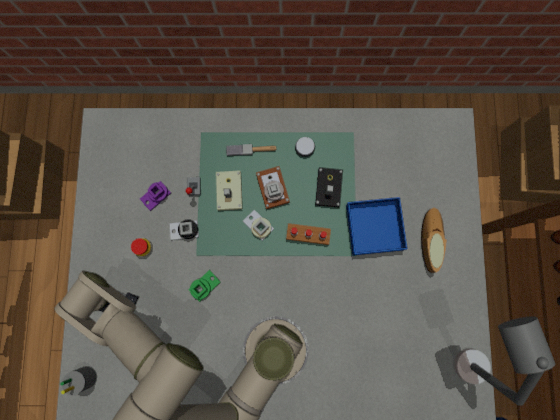

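View pics/side0.png

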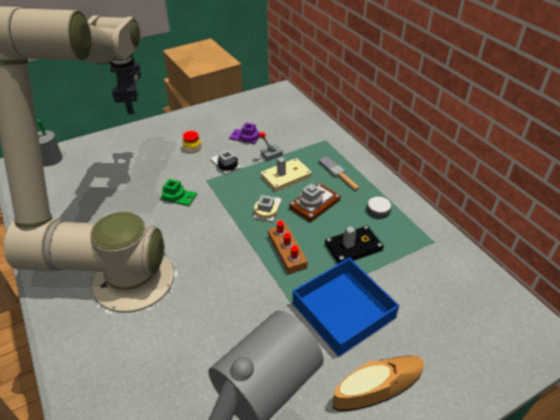

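```bash
cat > h.py <<'E'
from station import bot, vision, spotter
import cv2, numpy as np
from scipy.spatial.transform import Rotation as Ro
def quat(yaw):  # tool pointing down, tool x at world angle yaw (tool y = yaw-90deg)
    c,s=np.cos(yaw),np.sin(yaw)
    q=Ro.from_matrix(np.array([[c,s,0],[s,-c,0],[0,0,-1]])).as_quat(); return q[[3,0,1,2]]
def wmat(q): return Ro.from_quat(np.asarray(q)[[1,2,3,0]]).as_matrix()
def snap(cam):
    s=bot.get_state(); d=vision.snapshot(cam); d["cam"]=cam
    if cam=="wrist":
        T=d["tool_from_camera"]; Rw=wmat(s["ee_rot"])
        d["C"]=s["position"]+Rw@T[:3,3]; d["Rwc"]=Rw@T[:3,:3]
    else: d["C"]=-d["R"].T@d["t"]; d["Rwc"]=d["R"].T
    return d
def ray(d,px):
    x=(px[0]-d["cx"])/d["fx"]; y=(px[1]-d["cy"])/d["fy"]
    if d["cam"]=="wrist":
        r=np.hypot(x,y)+1e-12; v=np.array([x/r*np.sin(r),y/r*np.sin(r),np.cos(r)])
    else: v=np.array([x,y,1])
    return d["Rwc"]@v
def at_z(d,px,z):
    v=ray(d,px); return d["C"]+v*(z-d["C"][2])/v[2]
def proj(d,X):
    c=d["Rwc"].T@(np.asarray(X)-d["C"])
    if d["cam"]=="wrist":
        th=np.arctan2(np.hypot(c[0],c[1]),c[2]); n=np.hypot(c[0],c[1])+1e-12
        return np.array([d["cx"]+d["fx"]*th*c[0]/n,d["cy"]+d["fy"]*th*c[1]/n])
    return np.array([d["cx"]+d["fx"]*c[0]/c[2],d["cy"]+d["fy"]*c[1]/c[2]])
def spots(d,name,z,n=3,thr=0.2):
    return [(round(r["score"],2),np.round(at_z(d,r["location"],z)[:2],4),np.round(r["location"])) for r in spotter.spot_point(d["cam"],name)[:n] if r["score"]>thr]
def save(d,n): cv2.imwrite(f"pics/{n}.png",d["image"][:,:,::-1])
def down(p,yaw): 
    """joint move choosing the half-turn equivalent nearest; returns yaw used"""
    q0=bot.get_state()["q"]; best=None
    for y in (yaw,yaw+np.pi):
        q=bot.ik(p,quat(y))
        if q is not None:
            c=np.abs(np.array(q)-q0).max()
            if best is None or c<best[0]: best=(c,y)
    bot.reach(p,quat(best[1])); return best[1]
E
python3 - <<'E'
from h import *
d=snap("top")
for n,z in [("drum_black",0),("drum_black_hole",0),("drum_brown",0),("drum_brown_hole",0),("drum_cream",0),("drum_cream_hole",0),("drum_worn",.024),
 ("station_black",0),("station_black_hole",.024),("station_brown",0),("station_brown_hole",.024),("station_cream",0),("station_cream_hole",.024),
 ("pin0",.004),("pin_rack",0),("bin",0),("lever_tip",.101),("moccasin",0),("wax_jar",0),("brush",0)]:
    print(n,*spots(d,n,z))
print(bot.get_state()["time_s"])
E
```

```text
drum_black (0.84, array([0.4507, 0.3463]), array([187., 229.]))
drum_black_hole (0.75, array([0.4388, 0.4075]), array([171., 232.]))
drum_brown (0.73, array([0.4508, 0.3322]), array([191., 229.])) (0.73, array([0.6511, 0.1822]), array([230., 179.]))
drum_brown_hole
drum_cream (0.93, array([0.2254, 0.2892]), array([199., 288.])) (0.72, array([0.4496, 0.3372]), array([189., 230.])) (0.65, array([0.4555, 0.0596]), array([260., 228.]))
drum_cream_hole (0.67, array([0.4988, 0.0924]), array([252., 217.])) (0.64, array([0.2523, 0.2462]), array([211., 281.])) (0.6, array([ 0.4756, -0.3868]), array([375., 223.]))
drum_worn (0.67, array([0.603 , 0.4521]), array([160., 190.])) (0.65, array([0.6035, 0.0148]), array([272., 190.]))
station_black (0.58, array([ 0.5955, -0.2059]), array([328., 193.]))
station_black_hole (0.92, array([ 0.6537, -0.2235]), array([333., 177.]))
station_brown (0.96, array([0.5978, 0.0177]), array([272., 192.])) (0.39, array([ 0.446 , -0.0613]), array([291., 231.]))
station_brown_hole (0.61, array([0.6577, 0.0311]), array([268., 176.])) (0.47, array([0.6235, 0.0052]), arr
[... 214 characters left out ...]
(0.51, array([ 0.4333, -0.1621]), array([317., 234.])) (0.49, array([ 0.444 , -0.0686]), array([293., 231.])) (0.39, array([ 0.4355, -0.1168]), array([306., 233.]))
pin_rack (0.87, array([ 0.4337, -0.1317]), array([310., 234.])) (0.68, array([ 0.4301, -0.1208]), array([307., 235.]))
bin (0.78, array([ 0.4618, -0.3922]), array([376., 227.])) (0.74, array([ 0.4352, -0.1138]), array([305., 234.])) (0.57, array([ 0.4421, -0.0539]), array([290., 232.]))
lever_tip (0.56, array([0.5853, 0.315 ]), array([191., 190.]))
moccasin (0.66, array([ 0.423, -0.601]), array([431., 237.]))
wax_jar (0.6, array([0.3866, 0.5003]), array([147., 246.]))
brush (0.97, array([0.7641, 0.103 ]), array([251., 152.]))
1.2
```

Run:
```python
from h import *
y=down([0.58,0.02,0.25],0.2); print(y, bot.get_state()["q"].round(2), bot.get_state()["time_s"])
d=snap("wrist"); save(d,"w1")
for n,z in [("drum_worn",.024),("drum_worn_hole",.024),("station_brown",0),("station_brown_hole",.024),("station_cream",0),("station_cream_hole",.024),("station_black",0),("station_black_hole",.024),("drum_cream",0),("drum_cream_hole",0)]:
    try: print(n,*spots(d,n,z))
    except Exception as e: print(n,e)
d=snap("top"); save(d,"t1")
```

```text
0.2 [-0.17  0.42  1.16  0.    1.56  1.2 ] 3.425
drum_worn (0.94, array([0.6018, 0.006 ]), array([295., 162.])) (0.73, array([0.5996, 0.4434]), array([ 10., 118.]))
drum_worn_hole it knows: bin, brush, drum_black, drum_black_hole, drum_brown, drum_brown_hole, drum_cream, drum_cream_hole, drum_worn, lever_tip, moccasin, pin, pin_rack, polish_tin, station_black, station_black_hol
station_brown (0.94, array([0.6004, 0.0107]), array([291., 160.]))
station_brown_hole (0.94, array([0.6536, 0.0238]), array([290., 117.]))
station_cream (0.69, array([0.5893, 0.1838]), array([159., 144.]))
station_cream_hole (0.67, array([0.6427, 0.1919]), array([153., 103.])) (0.37, array([ 0.7761, -0.1057]), array([412.,  48.])) (0.36, array([0.4539, 0.3744]), array([ 38., 217.]))
station_black (0.71, array([ 0.5942, -0.2087]), array([441., 199.]))
station_black_hole (0.95, array([ 0.6529, -0.2057]), array([458., 161.])) (0.32, array([0.5988, 0.0126]), array([289., 164.]))
drum_cream
drum_cream_hole (0.65, array([0.5019, 0.0928]), array([215., 220.]))
```

View pics/w1.png

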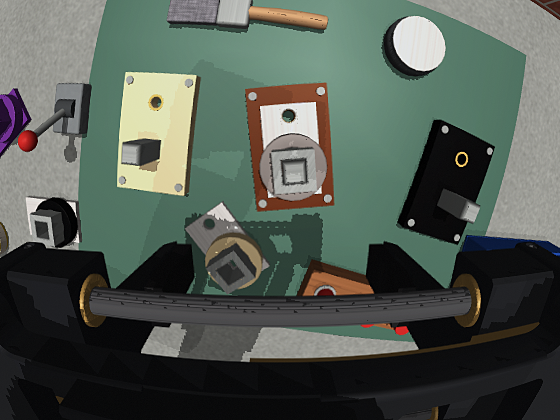

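View pics/t1.png

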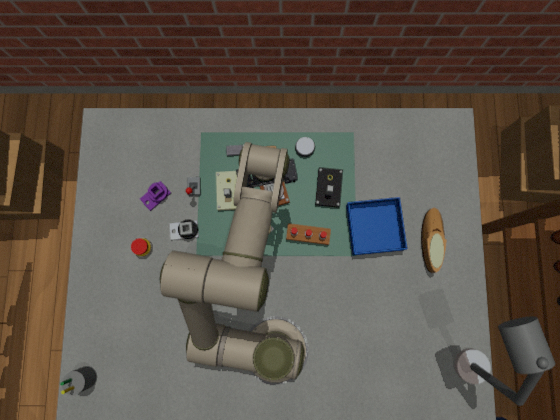

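```bash
cat >> h.py <<'E'
from scipy.optimize import least_squares
def seg(a,b,n=40): return np.linspace(a,b,n)
def rect(x0,x1,y0,y1,z):
    c=[(x0,y0,z),(x1,y0,z),(x1,y1,z),(x0,y1,z)]
    return np.vstack([seg(np.array(c[i]),np.array(c[(i+1)%4])) for i in range(4)])
def circ(x,y,r,z): 
    t=np.linspace(0,2*np.pi,50); return np.c_[x+r*np.cos(t),y+r*np.sin(t),0*t+z]
h=.022; b=.01275
DRUM=np.vstack([rect(-.036,.072,-.032,.032,.010),rect(-h,h,-h,h,.056),rect(-b,b,-b,b,.056),circ(.058,0,.00775,.010),circ(0,0,.038,.030)])
STAT=np.vstack([rect(-.055,.095,-.048,.048,.024),circ(.058,0,.007,.024),rect(-.008,.008,-.008,.008,.090),rect(-.012,.012,-.012,.012,.084)])
def place(M,p,z): 
    c,s=np.cos(p[2]),np.sin(p[2]); return np.c_[p[0]+c*M[:,0]-s*M[:,1],p[1]+s*M[:,0]+c*M[:,1],M[:,2]+z]
def fit(d,M,p0,z,name=None):
    """(x,y,yaw) of a model of edges at height z, fitted to Canny edges"""
    g=cv2.GaussianBlur(cv2.cvtColor(d["image"],cv2.COLOR_RGB2GRAY),(3,3),0)
    dt=cv2.distanceTransform(255-cv2.Canny(g,30,90),cv2.DIST_L2,5)
    def uv(p): return np.array([proj(d,X) for X in place(M,p,z)],np.float32)
    def res(p):
        u=uv(p); return np.minimum(cv2.remap(dt,u[:,:1].copy(),u[:,1:].copy(),cv2.INTER_LINEAR,borderValue=8)[:,0],8)
    best=None
    for dy in (-.12,0,.12):
      for dx in (-.006,.006):
       for dz in (-.006,.006):
        r=least_squares(res,np.array(p0)+[dx,dz,dy],loss="soft_l1",f_scale=1.0,diff_step=1e-3,x_scale=[.01,.01,.1])
        if best is None or r.cost<best.cost: best=r
    if name:
        im=cv2.resize(d["image"][:,:,::-1],None,fx=3,fy=3); u=uv(best.x)*3
        for a in u: cv2.circle(im,(int(a[0]+1.5),int(a[1]+1.5)),1,(255,0,255),-1)
        c=u.mean(0).astype(int); x,y=max(c[0]-250,0),max(c[1]-250,0); cv2.imwrite(f"pics/{name}.png",im[y:y+500,x:x+500])
    return best.x, best.cost/len(M)
E
python3 - <<'E'
from h import *
down([0.58,0.01,0.2],0.2)
d=snap("wrist"); import time; t=time.time()
print("worn",fit(d,DRUM,[.601,.0105,.24],.024,"f_worn"),time.time()-t)
print("brown",fit(d,STAT[:210],[.601,.0105,.24],0))
print("cream",fit(d,STAT,[.59,.184,.1],0,"f_cream"))
a=cv2.imread("pics/f_worn.png"); b2=cv2.imread("pics/f_cream.png")[:500]
H=max(a.shape[0],b2.shape[0]); p=lambda i:cv2.copyMakeBorder(i,0,H-i.shape[0],0,0,0)
cv2.imwrite("pics/f1.png",cv2.resize(np.hstack([p(a),p(b2)]),(800,400)))
E
```

```text
worn (array([0.59942239, 0.00951351, 0.28548329]), np.float64(0.34535213071724463)) 13.405212640762329
brown (array([0.59907676, 0.00952582, 0.2848317 ]), np.float64(0.355590355963934))
cream (array([0.5865362 , 0.18496596, 0.06477958]), np.float64(0.4696222822621184))
```

View pics/f1.png

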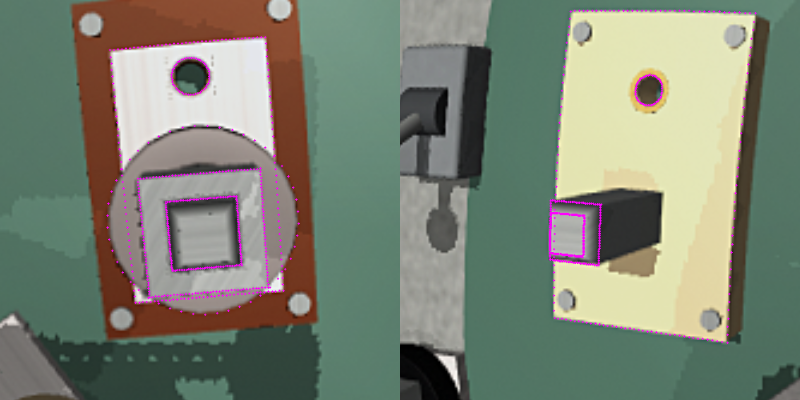

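Run:
```python
from h import *
st=lambda:(bot.get_state()["time_s"],bot.get_state()["position"].round(4),round(float(bot.get_state()["opening"]),3),bot.get_state()["contact_force"].round(1))
q=quat(.285)
bot.reach([.5993,.0095,.16],q)
print(bot.move_l([.5993,.0095,.075],q,velocity=.1,contact_N=15)); bot.clamp(30); print(st())
bot.move_l([.5993,.0095,.22],velocity=.12); print(st())
y=0.0
bot.reach([.445,-.392,.22],quat(y)); print(st(), bot.get_state()["q"].round(2))
d=snap("wrist"); save(d,"w2")
print(bot.move_l([.445,-.392,.075],velocity=.15,contact_N=10),st())
bot.open_gripper(); bot.move_l([.445,-.392,.2],velocity=.25); print(st())
d=snap("top"); save(d,"t2")
```

```text
False
(6.9417, array([0.5999, 0.0095, 0.076 ]), 0.004, array([-0.6,  0.7,  6.7]))
(8.3, array([0.599 , 0.0095, 0.2192]), 0.003, array([-0.3, -0.1, -0.1]))
(9.8833, array([ 0.4456, -0.3912,  0.22  ]), 0.005, array([ 0.5, -0.4,  0.1])) [-0.92  0.46  1.18  0.    1.5   0.65]
False (11.05, array([ 0.4453, -0.3923,  0.0758]), 0.01, array([-0.3,  0.1,  0.2]))
(13.025, array([ 0.4446, -0.3915,  0.1987]), 1.002, array([-0.3, -0.2, -0. ]))
```

View pics/t2.png

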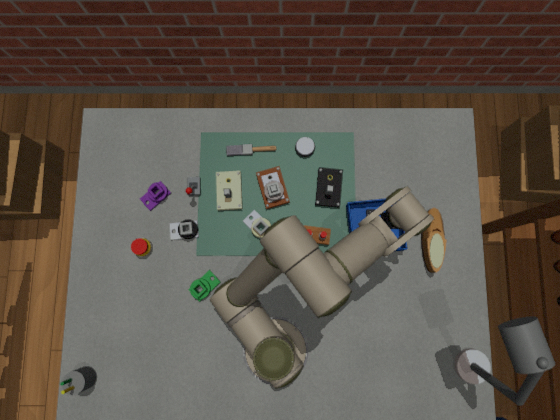

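View pics/w2.png

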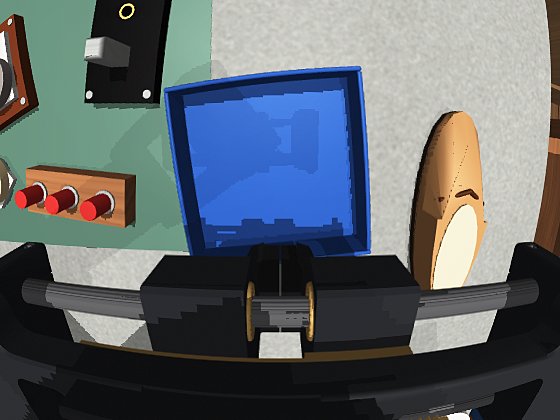

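Run:
```python
from h import *
st=lambda:(bot.get_state()["time_s"],bot.get_state()["position"].round(4),round(float(bot.get_state()["opening"]),3),bot.get_state()["contact_force"].round(1))
bot.reach([.58,.01,.2],quat(.285)); d=snap("wrist"); save(d,"w3")
p,c=fit(d,DRUM,[.599,.0095,.285],.024); print(p,c)
bot.reach([p[0],p[1],.16],quat(p[2]))
print(bot.move_l([p[0],p[1],.072],velocity=.1,contact_N=15),st())
d=snap("side"); u=proj(d,[p[0],p[1],.08]).astype(int); cv2.imwrite("pics/s3.png",cv2.resize(d["image"][u[1]-90:u[1]+60,u[0]-100:u[0]+100,::-1],(800,600)))
```

```text
[0.59940398 0.00953578 0.28608721] 0.31205037523960244
False (16.025, array([0.5998, 0.0095, 0.0728]), 1.001, array([0.4, 0.5, 0.4]))
```

View pics/s3.png

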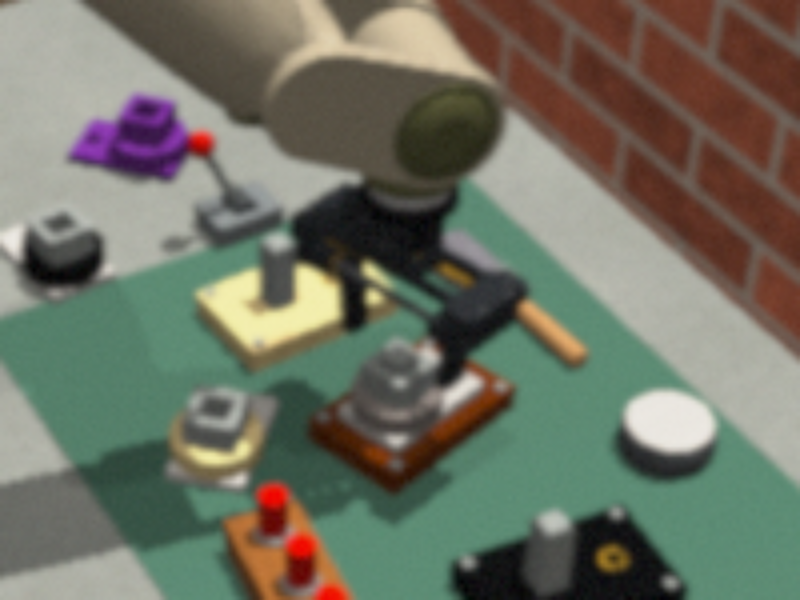

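Run:
```python
from h import *
d=snap("wrist"); im=d["image"][:,:,::-1].copy()
s=bot.get_state(); R=wmat(s["ee_rot"]); print(R.round(3).tolist(), s["position"])
for v,c in [((0,0,.017),(0,255,255)),((0,.044,.017),(0,255,0)),((0,-.044,.017),(255,0,0)),((0,0,0),(255,0,255))]:
    u=proj(d,s["position"]+R@np.array(v)); print(u); cv2.circle(im,tuple(int(x) for x in u),4,c,-1)
cv2.imwrite("pics/w4.png",im)
d2=snap("side")
for v in [(0,.044,.017),(0,-.044,.017)]:
    u=proj(d2,s["position"]+R@np.array(v)); print(u, ((u-(proj(d2,[.5994,.0095,.08]).astype(int)-[100,90]))*4))
```

```text
[[0.959, 0.282, 0.001], [0.282, -0.959, -0.0], [0.001, 0.001, -1.0]] [0.59973348 0.00948273 0.07271444]
[279.00848353 241.81998029]
[353.51496547 241.21734554]
[204.56991484 241.21084741]
[278.94881994 253.52607363]
[322.30252041 201.36506005] [441.21008164 409.46024021]
[302.03850019 188.74740944] [360.15400075 358.98963776]
```

View pics/w4.png

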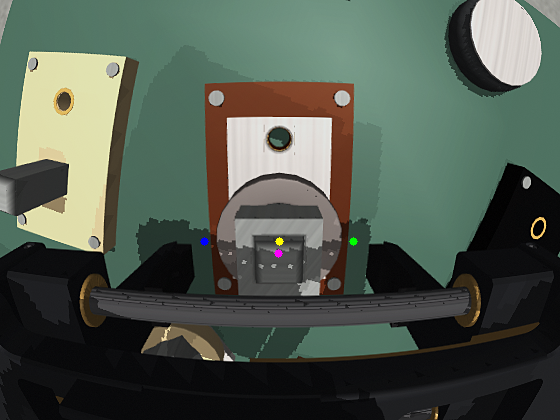

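```bash
cat >> h.py <<'E'
st=lambda:(round(bot.get_state()["time_s"],1),bot.get_state()["position"].round(4),round(float(bot.get_state()["opening"]),3),bot.get_state()["contact_force"].round(1))
E
python3 - <<'E'
from h import *
print(bot.move_l([.5995,.0095,.051],velocity=.06,contact_N=6),st())
bot.clamp(30); print(st())
bot.move_l([.5995,.0095,.2],velocity=.12); print(st())
d=snap("wrist"); save(d,"w5")
E
```

```text
False (16.7, array([0.5994, 0.0095, 0.0506]), 1.002, array([ 0.1,  0.5, -1. ]))
(17.4, array([0.5995, 0.0095, 0.0511]), 0.496, array([-0.2,  0.8,  0.3]))
(18.8, array([0.5992, 0.0095, 0.1992]), 0.496, array([ 0.4, -0.6, -3.7]))
```

View pics/w5.png

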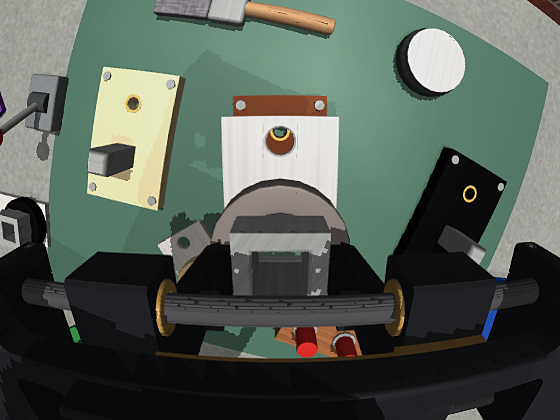

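Run:
```python
from h import *
bot.reach([.445,-.392,.22],quat(0)); print(st())
print(bot.move_l([.445,-.392,.047],velocity=.15,contact_N=10),st())
bot.open_gripper(); bot.move_l([.445,-.392,.2],velocity=.25); print(st())
d=snap("top"); save(d,"t3")
# next: rack + black station from the wrist
bot.reach([.56,-.2,.2],quat(0)); d=snap("wrist"); save(d,"w6")
print("black",fit(d,STAT,[.595,-.207,-.12],0,"f_black"))
P=lambda n,z,k=5:print(n,*spots(d,n,z,k))
P("pin0",.004);P("pin_rack",0)
```

```text
(20.4, array([ 0.4457, -0.3911,  0.22  ]), 0.489, array([-0.1, -0.8, -3.4]))
False (21.7, array([ 0.4454, -0.3924,  0.0479]), 0.491, array([ 0.5, -0.3, -2.9]))
(23.3, array([ 0.4446, -0.3915,  0.1986]), 1.002, array([ 0.3,  0.4, -0.7]))
black (array([ 0.6002753 , -0.20431875, -0.09706526]), np.float64(0.7404562961380436))
pin0 (0.53, array([ 0.4372, -0.1237]), array([218., 280.])) (0.39, array([ 0.4297, -0.1794]), array([262., 286.]))
pin_rack (0.84, array([ 0.4366, -0.1284]), array([222., 279.])) (0.48, array([0.4583, 0.0607]), array([ 89., 258.])) (0.33, array([0.6566, 0.0406]), array([ 84., 108.]))
```

View pics/w6.png

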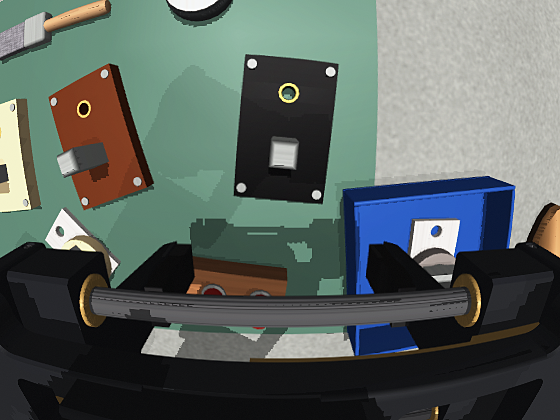

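Run:
```python
from h import *
bot.reach([.43,.05,.2],quat(.65)); print(st())
d=snap("wrist"); save(d,"w7")
print(*spots(d,"drum_cream",0),*spots(d,"drum_cream_hole",0))
print(fit(d,DRUM,[.455,.059,.63],0,"f_dc"))
print("pins",*spots(d,"pin0",.004,5), *spots(d,"pin_rack",0))
a=cv2.imread("pics/f_black.png");b2=cv2.imread("pics/f_dc.png")
H=500;p=lambda i:cv2.copyMakeBorder(i,0,H-i.shape[0],0,500-i.shape[1],0)
cv2.imwrite("pics/f2.png",cv2.resize(np.hstack([p(a),p(b2)]),(800,400)))
```

```text
(25.5, array([0.4309, 0.0492, 0.2001]), 1.0, array([ 1.3, -1.1, -0.5]))
(0.94, array([0.2265, 0.2827]), array([ 53., 202.])) (0.71, array([0.4592, 0.0596]), array([287., 156.])) (0.83, array([0.2717, 0.2388]), array([ 87., 194.])) (0.82, array([0.4977, 0.0972]), array([281., 108.]))
(array([0.45827324, 0.05813213, 0.79975276]), np.float64(0.3049265766965932))
pins (0.67, array([ 0.4421, -0.0667]), array([362., 233.])) (0.71, array([0.4997, 0.0984]), array([281., 106.]))
```

View pics/f2.png

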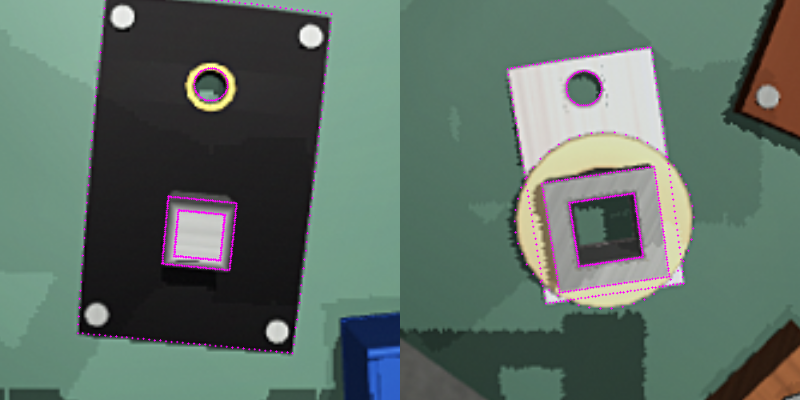

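Run:
```python
from h import *
x,y,w=.4583,.0581,.7998
bot.reach([x,y,.12],quat(w))
print(bot.move_l([x,y,.0275],velocity=.1,contact_N=8),st())
bot.clamp(30); print(st())
bot.move_l([x,y,.2],velocity=.15)
bot.reach([.49,.19,.2],quat(.065)); s=bot.get_state(); print(st())
d=snap("wrist"); save(d,"w8"); R=wmat(s["ee_rot"])
yaw=np.arctan2(R[1,0],R[0,0]); g=s["position"]
p,c=fit(d,DRUM,[g[0],g[1],yaw],g[2]-.0275,"f_h"); print("held tool-frame xy",(R.T@np.r_[p[:2]-g[:2],0])[:2]*1e3,"yaw diff",p[2]-yaw,c)
p,c=fit(d,STAT,[.5865,.185,.065],0,"f_c2"); print("stat",p,c)
a=cv2.imread("pics/f_h.png");b2=cv2.imread("pics/f_c2.png")
H=500;pp=lambda i:cv2.copyMakeBorder(i,0,H-i.shape[0],0,500-i.shape[1],0)
cv2.imwrite("pics/f3.png",cv2.resize(np.hstack([pp(a),pp(b2)]),(800,400)))
```

```text
False (27.2, array([0.4587, 0.0581, 0.0281]), 1.001, array([ 0.7,  0.3, -0.3]))
(28.0, array([0.4581, 0.0582, 0.0275]), 0.498, array([-1.4, -0.1,  1.6]))
(30.2, array([0.4899, 0.1896, 0.1996]), 0.496, array([-0.6,  0.2, -4.1]))
held tool-frame xy [1.31016825 0.08085174] yaw diff 0.010646351723850464 1.654425867467091
stat [0.5865501  0.18590138 0.06314828] 0.7550203647253648
```

View pics/f3.png

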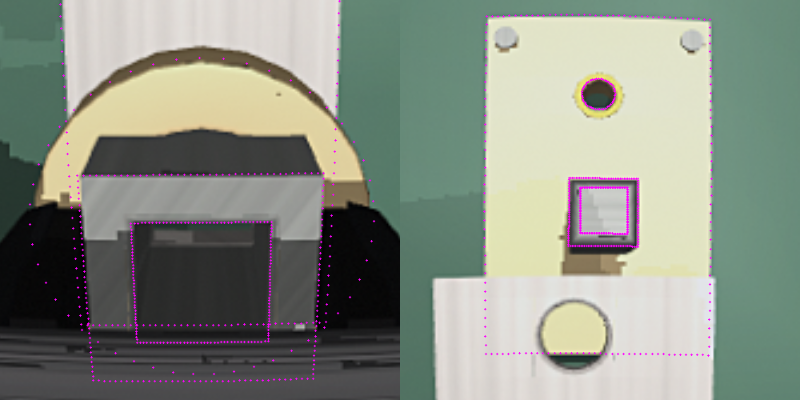

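```bash
cat >> h.py <<'E'
def seat(x,y,w,zend,z0=.13):
    bot.reach([x,y,z0+.02],quat(w))
    c=bot.move_l([x,y,zend+.004],quat(w),velocity=.06,contact_N=12); print("down",c,st())
    if not c: c=bot.move_l([x,y,zend-.001],quat(w),velocity=.02,contact_N=8); print("end",c,st())
    return c
E
python3 - <<'E'
from h import *
seat(.5860,.1856,.064,.0515,.14)
E
```

```text
down False (32.6, array([0.5862, 0.1856, 0.0558]), 0.496, array([ 0.8, -0.1, -4.5]))
end True (32.9, array([0.5863, 0.1856, 0.0514]), 0.498, array([-0.7, -0.2,  4.7]))
```

Run:
```python
from h import *
bot.open_gripper(); bot.move_l([.5860,.1856,.17],velocity=.2)
bot.reach([.455,.322,.2],quat(1.76)); print(st())
d=snap("wrist"); save(d,"w9")
for z in (0,): print(*spots(d,"drum_black",z),*spots(d,"drum_black_hole",z))
p0=spots(d,"drum_black",0)[0][1]; h0=spots(d,"drum_black_hole",0)[0][1]; w=np.arctan2(*(h0-p0)[::-1]); print(w)
print(fit(d,DRUM,[*p0,w],0,"f_db"))
```

```text
(35.7, array([0.4552, 0.3217, 0.1994]), 1.002, array([ 0. , -0.4,  0.4]))
(0.96, array([0.4515, 0.3437]), array([279., 161.])) (0.78, array([0.4436, 0.3972]), array([281., 112.]))
1.7174004596052042
(array([0.45082419, 0.34214144, 1.67882764]), np.float64(0.40405712230452173))
```

View pics/f_db.png

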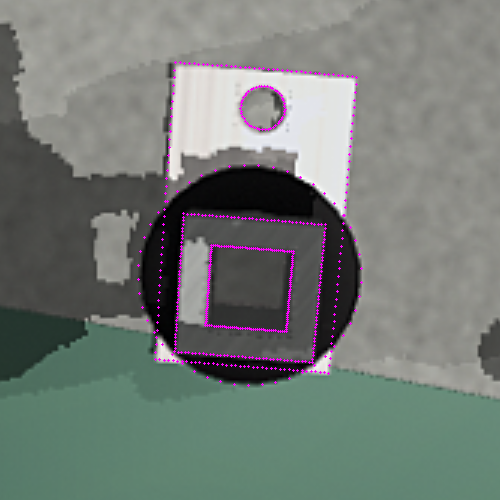

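Run:
```python
from h import *
x,y,w=.4508,.3421,1.6788
bot.reach([x,y,.12],quat(w))
print(bot.move_l([x,y,.0275],velocity=.1,contact_N=8),st())
bot.clamp(30); print(st())
bot.move_l([x,y,.2],velocity=.15)
bot.reach([.50,-.195,.2],quat(-.097)); print(st())
d=snap("wrist"); save(d,"w10")
p,c=fit(d,STAT,[.6003,-.2043,-.097],0,"f_b2"); print("stat",p,c)
if np.hypot(p[0]-.6003,p[1]+.2043)<.003 and abs(p[2]+.097)<.03:
    x,y,w=p[0]-.0005,p[1],p[2]
    if seat(x,y,w,.0515,.14) and bot.get_state()["position"][2]<.054:
        bot.open_gripper(); bot.move_l([x,y,.17],velocity=.2); print(st())
```

```text
False (37.5, array([0.4512, 0.3423, 0.0282]), 0.997, array([ 0.3, -0.1,  1. ]))
(38.2, array([0.4506, 0.3421, 0.0275]), 0.491, array([-0.8,  1.3,  0.5]))
(41.5, array([ 0.5003, -0.1942,  0.2   ]), 0.494, array([ 0.7,  0.5, -4.1]))
stat [ 0.59896831 -0.20416363 -0.09798463] 1.2954193403136056
down False (43.9, array([ 0.5986, -0.2042,  0.0558]), 0.497, array([-0.6, -0.2, -3.4]))
end True (44.2, array([ 0.5987, -0.2043,  0.0514]), 0.498, array([-1.1,  0.6,  4.9]))
(45.7, array([ 0.598 , -0.2039,  0.1688]), 1.004, array([ 0.7,  0.3, -0.4]))
```

```bash
cat >> h.py <<'E'
RACK=np.vstack([rect(-.03,.03,-.0825,.0825,.034)]+[circ(0,k*.055,.012,.076) for k in (-1,0,1)]+[circ(0,k*.055,.015,.038) for k in (-1,0,1)])
E
python3 - <<'E'
from h import *
bot.reach([.43,-.15,.2],quat(1.57)); print(st())
d=snap("wrist"); save(d,"w11")
print(*spots(d,"pin0",.004,5)); print(*spots(d,"pin_rack",0))
print(fit(d,RACK,[.436,-.125,-.05],0,"f_r"))
d=snap("top"); save(d,"t4")
E
```

```text
(47.3, array([ 0.4302, -0.1501,  0.1997]), 0.999, array([ 0.3,  0.4, -0.4]))
(0.92, array([ 0.4306, -0.1777]), array([279., 205.])) (0.59, array([ 0.4362, -0.1206]), array([284., 155.])) (0.57, array([ 0.4395, -0.0671]), array([287., 106.]))
(0.71, array([ 0.4347, -0.1255]), array([283., 159.]))
(array([ 0.43372642, -0.12327652, -0.12657773]), np.float64(0.7512480196745499))
```

View pics/f_r.png

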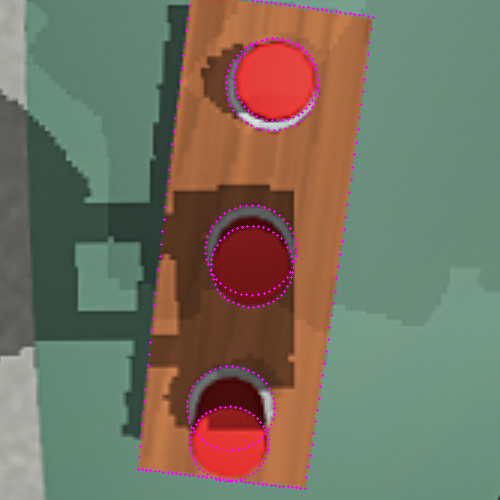

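```bash
cat >> h.py <<'E'
def pin(k,guess):
    """pick pin k, look at the seated drum, push the pin home; keeps hold of it"""
    r=-.1266; x,y=.4337-k*.055*np.sin(r),-.1233+k*.055*np.cos(r); q=quat(r+np.pi/2)
    bot.open_gripper(); bot.reach([x,y,.14],q)
    print("c",bot.move_l([x,y,.041],q,velocity=.1,contact_N=8)); bot.clamp(25); print("grip",st())
    bot.move_l([x,y,.17],velocity=.15); print("lift",st())
    w=guess[2]; u=np.array([np.cos(w),np.sin(w)]); v=np.array(guess[:2])-.06*u
    bot.reach([*v,.2],quat(w)); d=snap("wrist")
    p,c=fit(d,DRUM,guess,.024,f"f_s{k}"); p2,c2=fit(d,STAT[:210],guess,0); print("drum",p,c,"stat",p2,c2)
    if np.hypot(*(p[:2]-guess[:2]))>.004 or abs(p[2]-w)>.04: print("disagrees"); return
    hx,hy=p[:2]+.058*np.array([np.cos(p[2]),np.sin(p[2])]); print("hole",hx,hy)
    print("seated",seat(hx,hy,p[2],.041,.09))
E
python3 - <<'E'
from h import *
pin(-1,[.5990,-.2042,-.098])
E
```

```text
c False
grip (50.2, array([ 0.4267, -0.1778,  0.041 ]), 0.266, array([-1.2, -0.3,  0. ]))
lift (51.2, array([ 0.4264, -0.1776,  0.1692]), 0.26, array([ 0. , -0.3, -0.7]))
drum [ 0.59995892 -0.20449094 -0.10993298] 0.6326275342497333 stat [ 0.59894133 -0.20417504 -0.09974638] 0.17870241346813384
hole 0.6576088052359164 -0.21085422019780198
down False (54.6, array([ 0.6576, -0.2108,  0.0452]), 0.261, array([-0.8,  1. , -1.7]))
end True (54.9, array([ 0.6575, -0.2107,  0.041 ]), 0.264, array([-1.3,  0.9,  5.4]))
seated True
```

View pics/f_s-1.png

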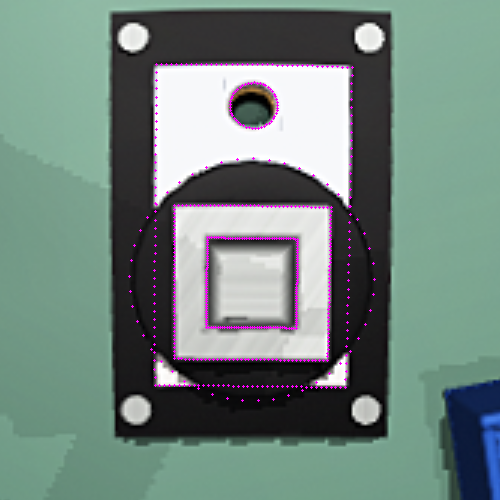

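Run:
```python
from h import *
bot.open_gripper(); bot.move_l([.6575,-.2107,.17],velocity=.2); print(st())
pin(1,[.5864,.1858,.0635])
```

```text
(56.7, array([ 0.657 , -0.2105,  0.1686]), 0.998, array([0.1, 0.3, 0.3]))
c False
grip (60.4, array([ 0.4406, -0.0687,  0.041 ]), 0.261, array([-0.3, -0.3, -0.1]))
lift (61.4, array([ 0.4402, -0.0686,  0.1693]), 0.266, array([-0.1, -0. , -0.5]))
drum [ 0.58555329  0.19380575 -0.05438424] 1.6035164382951013 stat [0.58631946 0.18580275 0.06563463] 0.16065872794105893
disagrees
```

Run:
```python
from h import *
print(st()); d=snap("wrist"); save(d,"w12")
print("drum",*spots(d,"drum_cream",.024)); print("dhole",*spots(d,"drum_cream_hole",.024)); print("shole",*spots(d,"station_cream_hole",.024))
for z in (.024,.03,.04):
  for g in ([.5864,.1858,.0635],):
    print(z,fit(d,DRUM[:530],g,z))
M=np.vstack([DRUM[:160],DRUM[480:530]]); print("plate+hole",fit(d,M,[.5864,.1858,.0635],.024)); print("hub",fit(d,DRUM[160:480],[.5864,.1858,.0635],.024))
dt=snap("top"); print("top",*spots(dt,"drum_cream",.024)); print(*spots(dt,"drum_cream_hole",.024))
for m in spotter.masks_of("wrist","drum_cream")[:3]: print(m["score"],m["rect"])
print(proj(d,[.5864,.1858,.08]), [proj(d,X).round() for X in place(DRUM[[0,40,80,120]],[.5864,.1858,.0635],.024)])
```

```text
(63.1, array([0.5265, 0.1815, 0.1998]), 0.263, array([-0.1, -0.3, -0.5]))
drum (0.73, array([0.5862, 0.1847]), array([280., 129.]))
dhole (0.95, array([0.6431, 0.189 ]), array([280.,  74.])) (0.57, array([0.2883, 0.2379]), array([227., 358.])) (0.27, array([ 0.5964, -0.1798]), array([550., 157.]))
shole (0.6, array([0.6429, 0.1899]), array([279.,  74.]))
0.024 (array([ 0.58578794,  0.1938157 , -0.06122096]), np.float64(1.5866112931719367))
0.03 (array([0.58732613, 0.17742459, 0.18626643]), np.float64(1.587781568743148))
0.04 (array([0.57915252, 0.18481298, 0.06505866]), np.float64(1.8241466182582784))
plate+hole (array([0.58531161, 0.17857436, 0.17402596]), np.float64(2.396185048988887))
hub (array([0.57742698, 0.18458916, 0.10383358]), np.float64(0.7616179827600718))
top (0.53, array([0.5888, 0.1794]), array([230., 193.]))
(0.57, array([0.6352, 0.19  ]), array([227., 182.])) (0.25, array([0.5899, 0.0096]), array([273., 193.]))
0.85 [238.0, 58.0, 318.7, 170.9]
[278.972463  130.4943352] [array([311., 165.]), array([312.,  58.]), array([247.,  58.]), array([247., 165.])]
```

Run:
```python
from h import *
x,y,w=.6440,.1895,.0645
if seat(x,y,w,.041,.09) and bot.get_state()["position"][2]<.0435:
    bot.open_gripper(); bot.move_l([x,y,.17],velocity=.2); print(st())
    # look back at drum+pin, then at the lever
    bot.reach([.53,.29,.22],quat(.3)); d=snap("wrist"); save(d,"w13"); print(st())
    print("tip",*spots(d,"lever_tip",.101)); print("pins",*spots(d,"pin0",.004,5)); print("drum",*spots(d,"drum_cream",.024),*spots(d,"drum_cream_hole",.024))
    for m in spotter.masks_of("wrist","lever_tip")[:3]: print(m["score"],m["rect"])
    ds=snap("side"); print("side",[(r["score"],r["location"]) for r in spotter.spot_point("side","lever_tip")])
    print("proj", [proj(ds,spots(d,"lever_tip",z)[0][1].tolist()+[z]) for z in (.09,.101,.112)])
```

```text
down False (65.4, array([0.6443, 0.1895, 0.0455]), 0.265, array([ 0. , -0.5, -1.6]))
end True (65.7, array([0.6443, 0.1896, 0.0409]), 0.27, array([-1.3,  0.6,  4.5]))
(67.6, array([0.6434, 0.1894, 0.1687]), 0.999, array([-0.1, -0.3,  0.6]))
(68.3, array([0.5309, 0.2889, 0.2187]), 0.997, array([ 0.3, -0. ,  0.9]))
tip (0.57, array([0.5868, 0.3232]), array([260., 126.]))
pins (0.64, array([0.6473, 0.1879]), array([391., 112.]))
drum (0.84, array([0.2536, 0.2908]), array([222., 364.])) (0.76, array([0.5892, 0.1889]), array([380., 160.])) (0.98, array([0.2885, 0.2421]), array([261., 356.])) (0.7, array([0.646 , 0.1901]), array([394., 113.]))
0.92 [245.1, 88.3, 276.3, 143.7]
side [(0.62, [262.5, 139.1])]
proj [array([263.13466813, 138.2119375 ]), array([263.2235996 , 135.71207768]), array([263.30030068, 133.17598701])]
```

Run:
```python
from h import *
dt=snap("top"); print("block top approx",at_z(dt,(194,185),.025)[:2])
d=snap("wrist"); im=d["image"].astype(int)
def red(d,c,r):
    im=d["image"].astype(int); m=(im[...,0]>110)&(im[...,1]<70)&(im[...,2]<70)
    ys,xs=np.nonzero(m); k=np.hypot(xs-c[0],ys-c[1])<r; return xs[k].mean(),ys[k].mean(),k.sum()
b=red(d,(260,126),25); t=at_z(d,b[:2],.101); print("ball",b,t)
m=spotter.masks_of("wrist","lever_tip")[0]["mask"]
L=np.vstack([rect(-.035,.035,-.025,.025,.025),rect(-.035,.035,-.025,.025,.025),circ(-.043,0,.013,.101)])
for swap in (0,1):
  M=L.copy()
  if swap: M=np.vstack([rect(-.025,.025,-.035,.035,.025),L[160:]])
  for w in (-.5,-.2,.1,.4):
    p0=[t[0]+.043*np.cos(w),t[1]+.043*np.sin(w),w]
    print(swap,w,*fit(d,M,p0,0))
```

```text
block top approx [0.62188055 0.32049948]
ball (np.float64(259.08245614035087), np.float64(125.8561403508772), np.int64(570)) [0.58628365 0.32514569 0.101     ]
0 -0.5 [ 0.62487127  0.3168159  -0.26319212] 2.4346438159813752
0 -0.2 [0.62501992 0.32601137 0.04021972] 0.9652526336747247
0 0.1 [0.62487133 0.32600613 0.03725172] 0.9619711624609457
0 0.4 [0.62435673 0.32659163 0.10929756] 1.0938750405569335
1 -0.5 [ 0.62732653  0.31603433 -0.22422041] 2.4491378375001855
1 -0.2 [ 0.62770576  0.32273014 -0.06459644] 2.3291051613317952
1 0.1 [ 0.62770918  0.32425034 -0.00696019] 2.2550802881653245
1 0.4 [0.62635583 0.33402061 0.24553412] 2.4803513030748108
```

Run:
```python
from h import *
bot.clamp(10); q=quat(.04)
bot.reach([.535,.3225,.16],q)
print(bot.move_l([.535,.3225,.088],q,velocity=.1,contact_N=6),st())
print(bot.move_l([.672,.328,.088],q,velocity=.05,contact_N=8),st())
```

```text
False (71.5, array([0.5355, 0.3226, 0.0889]), 0.006, array([-0.3, -0.5,  0.3]))
True (73.4, array([0.6434, 0.3268, 0.0872]), 0.004, array([-4.7, -0.2,  2.9]))
```

Run:
```python
from h import *
print(bot.move_l([.655,.3272,.0875],velocity=.02,contact_N=15),st())
bot.move_l([.60,.325,.095],velocity=.15); bot.move_l([.56,.323,.2],velocity=.25); bot.open_gripper(); bot.reach([.53,.29,.22],quat(.3))
d=snap("wrist"); im=d["image"].astype(int)
m=((im[...,0]>110)&(im[...,1]<70)&(im[...,2]<70)).astype(np.uint8)
n,_,s,c=cv2.connectedComponentsWithStats(m)
for i in range(1,n):
    if s[i,4]>60: print("red",c[i].round(1),s[i,4],at_z(d,c[i],.101)[:2].round(4),at_z(d,c[i],.076)[:2].round(4))
print("expected ball on",proj(d,[.668,.328,.101]).round(1))
# retreat and check all from the top
bot.reach([.3,.3,.35],quat(.3)); dt=snap("top"); ds=snap("side")
for n_,z in [("drum_black",.024),("drum_cream",.024),("drum_worn",.005),("drum_brown",0),("pin0",.004),("lever_tip",.101),("bin",0)]: 
    print(n_,*spots(dt,n_,z,4,.3)); print("   side",*spots(ds,n_,z,4,.3))
print(st())
```

```text
True (73.8, array([0.6432, 0.3269, 0.0868]), 0.005, array([-3.7, -0.4,  3.7]))
red [283.3  35.6] 522 [0.6679 0.3286] [0.6743 0.3303]
red [411.3 113.3] 360 [0.6406 0.2006] [0.6446 0.1908]
red [ 72.1 240.6] 582 [0.4223 0.4893] [0.4067 0.5054]
expected ball on [284.   35.7]
drum_black (0.74, array([ 0.5936, -0.1992]), array([327., 192.])) (0.7, array([ 0.6452, -0.214 ]), array([330., 180.]))
   side (0.74, array([ 0.5981, -0.2075]), array([349., 245.]))
drum_cream (0.75, array([0.2218, 0.279 ]), array([201., 289.])) (0.68, array([0.5988, 0.1836]), array([229., 191.]))
   side (0.98, array([0.2256, 0.2592]), array([176., 195.])) (0.62, array([0.5816, 0.1853]), array([281., 174.])) (0.52, array([0.6379, 0.2061]), array([292., 166.]))
drum_worn (0.89, array([0.6007, 0.4617]), array([159., 191.])) (0.72, array([ 0.4545, -0.4061]), array([380., 229.])) (0.39, array([ 0.4116, -0.6019]), array([432., 240.]))
   side (0.96, array([0.6113, 0.4607]), array([253., 137.])) (0.77, array([ 0.4484, -0.3894]), array([341., 314.]))
drum_brown
   side
pin0 (0.51, array([0.6452, 0.1943]), array([227., 180.])) (0.44, array([ 0.6614, -0.1937]), array([325., 177.])) (0.41, array([ 0.4347, -0.121 ]), array([307., 234.]))
   side (0.73, array([0.7761, 0.1099]), array([339., 174.])) (0.56, array([ 0.6439, -0.2134]), array([362., 245.])) (0.45, array([0.6422, 0.1867]), array([296., 173.])) (0.44, array([ 0.4402, -0.1171]), array([288., 249.]))
lever_tip (0.59, array([0.6585, 0.312 ]), array([192., 171.])) (0.33, array([ 0.4203, -0.105 ]), array([303., 234.]))
   side (0.41, array([0.6631, 0.3218]), array([282., 130.]))
bin (0.67, array([ 0.4661, -0.383 ]), array([374., 226.]))
   side (0.56, array([ 0.4654, -0.378 ]), array([344., 309.])) (0.56, array([ 0.7958, -0.1171]), array([382., 211.]))
(78.4, array([0.3 , 0.3 , 0.35]), 1.002, array([-0. , -0.5,  0.2]))
```

Run:
```python
from h import *
bot.clamp(10); q=quat(.04)
bot.reach([.60,.325,.16],q)
print(bot.move_l([.60,.325,.081],q,velocity=.12,contact_N=6),st())
print(bot.move_l([.665,.328,.081],q,velocity=.03,contact_N=15),st())
bot.move_l([.59,.325,.095],velocity=.15); bot.move_l([.56,.323,.2],velocity=.25); bot.open_gripper()
bot.reach([.58,.29,.22],quat(.3))
d=snap("wrist"); im=d["image"].astype(int)
m=((im[...,0]>110)&(im[...,1]<70)&(im[...,2]<70)).astype(np.uint8)
n,_,s,c=cv2.connectedComponentsWithStats(m)
for i in range(1,n):
    if s[i,4]>60: print("red",c[i].round(1),s[i,4],at_z(d,c[i],.101)[:2].round(4))
L=np.vstack([rect(-.035,.035,-.025,.025,.025)]*2); print(fit(d,L,[.625,.326,.04],0))
bot.reach([.3,.3,.35],quat(.3)); print(st())
```

```text
False (81.8, array([0.6004, 0.3252, 0.0821]), 0.003, array([ 0.5, -0.1, -0.7]))
True (83.3, array([0.6431, 0.3271, 0.0802]), 0.006, array([-3.8, -0. ,  2.9]))
red [265.6  89.6] 563 [0.6675 0.3287]
red [396.  160.1] 380 [0.6452 0.2007]
(array([0.62104829, 0.32579082, 0.04592983]), np.float64(0.17335355132818223))
(87.3, array([0.3007, 0.3001, 0.3493]), 1.001, array([-0.3,  0.2,  0.4]))
```

```bash
python3 -c "
from h import *
bot.wait(.5); print(st()); print(bot.finish_job())"
```

```text
(87.8, array([0.3001, 0.3   , 0.3499]), 1.001, array([ 1.1, -0.6, -0.8]))
the job is handed in; nothing more can be done
None
```

The job is done and handed in at about 88 s.

**What was done:**
- The worn drum is in the blue bin.
- The cream and black drums are down on their own arbors, each locked with a pin. The third pin was left in the rack.
- No brown drum was found in the pictures, so the brown station was left empty.
- The lever was thrown last.

**Last checks:**
- **Seating:** both drums and both pins stopped on contact within 1 mm of the expected seated height.
- **Final pictures:** the top and side views show the worn drum in the bin, both drums on their stations and a pin at each hole.
- **Lever:** two pushes to 15 N both stopped at the same point. The ball lies 46 mm past the pivot, against an expected 43 mm. The measured travel was about 82 mm against the nominal 86 mm, which I put down to error in the starting measurement.

**What disagreed or failed:**
- **First grasp:** it missed the worn drum. The fingertips are about 26 mm shorter than described, which I measured in the pictures and corrected. That attempt only made light contact with the arbor (about 7 N).
- **Cream drum fit:** the edge fit of the seated cream drum failed, with a high fitting cost, probably from low contrast. I checked it instead with the spotter, its mask and the station fit, and these agreed within about 1–2 mm.
- **Bystanders:** I did not measure the moccasin, tin, jar and brush again at the end. The arm did not work near them, and I noticed no contact with them.

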